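# Put the display cake on its mark and raise the photo mast to full height

## Robot

A 6-joint arm with a two-finger parallel gripper is mounted at the origin on the work surface. World frame = base frame: x ahead of the robot, y to its left, z up, the work surface at z = 0. Lengths are in m, angles in rad, forces in N, time in s.
With the tool pointing down it reaches from about 0.35 to 0.775 m from the base axis. Payload 7.3 kg.
Tool frame: the origin (TCP) lies midway between the tips of the shut fingers; the grasp point (between the pads) lies 19 mm behind it; z points along the fingers, y is the line along which they close (so a half turn about z gives the same grasp; the last joint's range is limited). The gripper opens to 92 mm and grips with 3 to 60 N. Pads are 19 mm wide; open, the fingers measure 130 mm over their backs; the gripper's body (75 mm by 190 mm) begins 47 mm behind the grasp point.
Start: joints at [-1.356, 0.342, 1.524, -0, 1.275, -0.146], TCP at [0.185, -0.491, 0.227] pointing down, gripper open.
Joint ranges: [-2.53, 2.53], [-0.77, 2.02], [0.04, 2.7], [-1, 4.14], [0.28, 2.66], [-3.11, 3.11]. Speed limits (rad/s): [2.57, 2.57, 3.14, 3.14, 3.14, 3.14].

## Interface

Orientations are given as [roll, pitch, yaw] about the fixed x, y, z axes, in that order (R = Rz(yaw) Ry(pitch) Rx(roll)).
In Python, from cell import robot, read_camera, camera_params, nets gives the robot as it stands. The module is installed in compiled form; this text tells all that it offers.
- The arm moves only by the tool step_arm, never from a script. Its argument "steps" is a list of rows, each an object of numbers: "x", "y", "z": the shift along the tool's x, y, z as a fraction of full scale; "rx", "ry", "rz": the turn, a rotation vector about the tool's x, y, z as a fraction of full scale; "claw": the opening, from -1 (shut) to 1 (fully open). In form: [{"x": .., "y": .., "z": .., "rx": .., "ry": .., "rz": .., "claw": ..}, ...]. A call has 1 to 12 rows; each row is the pose to reach, as a shift and turn from the pose commanded when the call began, along the tool's axes at that moment; what a row does not reach only later rows make up. Full scale, the value 1, is 750 mm for a shift and pi/4 rad for a turn. A row lasts 1/12 s, in which the tool goes at most 41.7 mm and 7.16 degrees, less where a joint would pass 70% of its speed; a pose out of reach is approached as far as the arm can. A call with a number of a shift or a turn outside -1 to 1 is refused whole. A call with a gripper value outside its range is refused whole. The fingers move at their own pace and stop on an object; "squeeze" is the grip in N (left out, the last holds). Time passes only in rows, so rows that repeat a pose let the fingers close. It gives the time, the measured TCP pose, the force, the opening and the grip force at its end, in the units of the state.
- robot.observe(): the state, without advancing time (a new reading comes with each control period).
- read_camera(name): name is "scene" or "top" or "wrist"; returns (picture, depth): 384x512x3 uint8, blue, green, red; 384x512 float32, m along the optical axis (not along the pixel's ray), 0 where there is no reading.
- camera_params(name): a dict with "fx", "fy", "cx", "cy" (pixels), "R" (3x3) and "t" (3): a world point X has camera coordinates R X + t; the wrist camera has in their place "hand_eye" (4x4, takes a point from camera to tool coordinates, whose origin is the TCP and whose axes are the flange's). Camera axes: x right, y down, z forward; pixel columns grow to the right and rows downward; lengths in m; the calibration is good to about 2 mm. The wrist camera is an equidistant fisheye: a pixel r from the principal point sees the ray r / f radians off the axis. A picture is of the moment at which its call begins: read the wrist's pose just before it. camera_params takes no time and is no camera call.
- robot.hand_in(): hands the job in; it is judged then, once.
Trained networks look in the newest picture that a camera, given by its name, has taken for a name from the list of things; names that differ only in an ending like _2 or _b are one class to them, and where a whole thing is asked for, a point or a joint stands for the part that bears it (a point fixed in the world has none). Each returns a list of dicts, best first, with "conf" (0 to 1); they miss things now and then, are a little off and sometimes report something else, mostly with a low value. They report only what shows in the picture. A call takes as long as a camera call. They do not tell look-alikes from the thing itself.
- nets.masks_of(camera, query): "region" (384x512 bool, what is visible of it) and "box" ([left, top, right, bottom] in pixels, round what is visible of it).
- nets.landmark_of(camera, query): "pixel" ([row, column] in pixels: a listed point, or the origin of a listed thing).
The state is a dict: "time": time; "qpos": joint angles; "qvel": joint speeds; "joint_efforts": joint torques, N m; "tool_pos": TCP position; "tool_rot": TCP orientation; "contact_force": force on the tool from outside, world axes, zero at the start; "torque": the same for the moment, N m; "opening": finger opening in m; "grip_force": force on a finger pad.
Only numpy, scipy, OpenCV 4.12 (cv2) and the standard library are available. Lean on these libraries where they do the work, as an engineer would, in place of code of your own. Each camera call takes 0.05 s, during which the arm holds its last target. There are 200 camera calls.

## Task

Get the shop's cake photo ready: first slide the red-topped display cake along the counter, without lifting or tipping it, on to the round photo mark so that its white board lies wholly inside the mark's outer edge, and leave it there. Then pinch the grip of the camera mast so that its orange release button is squeezed in, pull the grip straight up through the first stop to the second stop (both tubes fully out), and finish while still holding it there, button squeezed: the mast springs back down if let go. Leave everything else on the counter where it is.

Things in the scene. Friction and masses are not known exactly. Their poses are not given: they have to be found in the camera images.
- cake_red: The cake to slide: a rigid display cake, 52 mm tall, fixed on a round white board 100 mm in diameter and 15 mm thick; the pale brown cake on it is 86 mm in diameter with a RED glazed top and cream dots (which stand up to 58 mm). About 0.4 kg, slides on the counter. Origin: centre of the board's underside.
- mark_center (a point): Centre of the round photo mark, a flat print on the counter (no step): pale teal disc with a dark teal dot in the middle and a dark teal outer ring, outer diameter 136 mm. It lies about 185 mm from the mast's axis, on the side that the camera looks to.
- mast: Camera mast, fixed upright: square black base plate 100 x 100 x 12 mm, black sleeve 30 mm in diameter up to 100 mm height (collar 37 mm in diameter), two telescoping tubes inside it, on top a black grip with a small grey camera at its side. Origin: centre of the plate's underside, on the mast's axis. Axes: x points to the camera's side (towards the mark), z up; the button is on the -y side.
- mast_grip (a point): Centre of the black grip: 135 mm above the counter when down, rises with the mast. A block 28 (mast x) by 34 (mast y) by 50 mm tall, centred here. The orange button in its -y face is centred at this height, 16 mm wide, 30 mm tall, stands 5 mm proud: width to pinch along mast y 39 mm, 35 mm with the button in. Fingers fit from above on both y sides.
- mast_camera (a point): Centre of the grey camera (30 along mast x, 50 along y, 36 mm tall) on a bar on the grip's +x side: 62 mm from the mast's axis, 10 mm below the grip's centre; with its lens it reaches 86 mm from the axis. Keep clear of it.
- mast_button (a joint): Orange release button, metres pressed in along the mast's +y: 0 out, 0.004 fully in. Spring: 4 N to start, 8 N fully in. A latch keeps the mast down unless the button is in by at least 0.003 when the grip starts to rise. It is squeezed by the gripper finger that pinches the grip across the mast's y.
- mast_head (a joint): Upper tube with grip and camera, metres pulled out upwards: 0 down, 0.05 fully out (the first stop). Spring return; takes about 4 to 5 N to lift, weight included.
- mast_mid (a joint): Middle tube, metres pulled out of the sleeve: 0 down, 0.05 fully out. It follows when the upper tube is fully out: the pull needed goes up from 5 to about 10 N at the first stop and is about 11 N at the second stop (grip 100 mm above its low position, hard end stop). Grip with 30 N or more so that it does not slip.
- cake_nut: Bystander: display cake of the same size and white board, but with nut-brown flank, CHOCOLATE-brown top and nut-brown dots. Loose. The two cakes swap places. Origin under its centre.
- jar_berry: Bystander: round dessert jar, 64 mm in diameter, 64 mm tall, gold lid, dark pink and cream layers. Loose. Origin under its centre.
- jar_mango: Bystander: the same jar with orange and cream layers.
- mug: Bystander: white mug, 76 mm in diameter and 60 mm tall. Loose. Origin under its centre.
- bowl: Bystander: blue bowl, 90 mm in diameter and 35 mm tall. Loose. Origin under its centre.
- server: Bystander: flat cake server 260 mm long, lying. Loose.
- tart: Bystander: yellow domed tart on a gold disc 84 mm in diameter, 52 mm tall. Loose. Origin under its centre.
There are look-alikes about, which are no part of the job. What is shaped like the cake_red but blue is not meant.

How it is judged:
On the way, in this order (a step that is already met when the one before it is completed fails the run):
1. the red cake's board lies inside the mark, at rest and let go, with the mast still down (horizontal distance between cake_red and mark_center below 0.018 m and angle between cake_red's own z axis and vertical below 0.05 rad and height (world z) of cake_red below 0.005 m and linear speed of cake_red below 0.02 m/s and contact force between the fingers and cake_red below 0.3 N and value of joint mast_head below 0.008 m and value of joint mast_button below 0.001 m), for 0.2 s.
2. the orange button is squeezed in by the fingers while the mast is still down (value of joint mast_button above 0.0028 m and value of joint mast_head below 0.008 m and contact force between the fingers and mast above 4 N), for 0.1 s.
3. the grip is raised to the first stop (value of joint mast_head above 0.044 m).
At the end, for the whole second after the job is handed in: The program finishes holding: both tubes of the mast within 4 mm of fully out (second stop) and still, held there by the fingers alone (over 5 N) with the orange button squeezed in (over 2.5 mm); the red cake upright on the counter, untouched, its board's centre within 18 mm of the mark's centre (horizontal distance between cake_red and mark_center below 0.018 m and angle between cake_red's own z axis and vertical below 0.05 rad and height (world z) of cake_red below 0.005 m and linear speed of cake_red below 0.02 m/s and contact force between the fingers and cake_red below 0.3 N and value of joint each of mast_head, mast_mid above 0.046 m and value of joint mast_button above 0.0025 m and contact force between the fingers and mast above 5 N and velocity of joint mast_mid between -0.01 and 0.01 m/s); the arm keeps its last pose, push and grip.
It fails at once if the red cake is lifted more than 12 mm or tipped more than 0.2 rad (height (world z) of cake_red above 0.012 m or angle between cake_red's own z axis and vertical above 0.2 rad).
It fails at once if a bystander is shoved more than 20 mm (distance of any of cake_nut, jar_berry, jar_mango, mug, bowl, server, tart from where it was at the start of the episode above 0.02 m).
It fails at once if a bystander is tipped over (angle between any of cake_nut, jar_berry, jar_mango, mug, bowl, server, tart's own z axis and vertical above 0.4 rad).
It also fails if it takes over 64 s, if anything falls off the work surface, if the arm or the gripper's body presses on something with over 40 N, if the wrist force passes 120 N, or if a joint passes its speed limit or range.

## Working session

There is one attempt and no reset: what is moved stays moved. The work goes in short steps, Python scripts to look and compute and a tool call to move; the robot and the scene stay as the last step left them, time stands still between calls to the robot, and variables do not carry over. Pictures are saved under pics/ and viewed, at most 10 in all, crops included, and the job is handed in when it is done.

Besides the shell and the picture viewer there is one more tool, called after ">>>" as name(argument=value, ...) on one line, values as JSON. step_arm: Moves the arm, as the interface text tells. Its arguments: {"type":"object","properties":{"steps":{"type":"array","items":{"type":"object","properties":{"x":{"type":"number","minimum":-1,"maximum":1},"y":{"type":"number","minimum":-1,"maximum":1},"z":{"type":"number","minimum":-1,"maximum":1},"rx":{"type":"number","minimum":-1,"maximum":1},"ry":{"type":"number","minimum":-1,"maximum":1},"rz":{"type":"number","minimum":-1,"maximum":1},"claw":{"type":"number"}}}},"squeeze":{"type":"number"}},"required":["steps"]}

```bash
mkdir -p pics; cat > h.py <<'E'
import numpy as np, cv2
from cell import robot, read_camera, camera_params, nets
def w(cam,r,c,d):
    p=camera_params(cam); X=np.array([(c-p['cx'])/p['fx']*d,(r-p['cy'])/p['fy']*d,d])
    return np.array(p['R']).T@(X-np.array(p['t']))
def plane(cam,r,c,z):
    p=camera_params(cam); R=np.array(p['R']);C=-R.T@np.array(p['t'])
    v=R.T@np.array([(c-p['cx'])/p['fx'],(r-p['cy'])/p['fy'],1]); return C+v*(z-C[2])/v[2]
E
python3 - <<'E'
from h import *
for n in('scene','top'):
    a,d=read_camera(n); cv2.imwrite(f'pics/{n}0.png',a); np.save(f'{n}0.npy',d)
    for q in('cake_red','mark_center','mast','mast_grip','mast_camera','cake_nut','jar_berry','jar_mango','mug','bowl','server','tart'):
        z={'mast_grip':.135,'mast_camera':.125}.get(q,0)
        for o in nets.landmark_of(n,q)[:3]:
            r,c=o['pixel']; print(n,q,round(o['conf'],2),int(r),int(c),plane(n,r,c,z).round(3))
s=robot.observe();print(s)
E
```

```text
scene cake_red 0.92 169 237 [0.329 0.275 0.   ]
scene cake_red 0.86 157 269 [0.394 0.418 0.   ]
scene cake_red 0.64 187 262 [0.475 0.211 0.   ]
scene mark_center 0.79 227 251 [ 0.551 -0.007  0.   ]
scene mast 0.75 261 206 [ 0.516 -0.197  0.   ]
scene mast_grip 0.94 223 203 [ 0.514 -0.194  0.135]
scene mast_camera 0.71 214 219 [ 0.522 -0.13   0.125]
scene cake_nut 0.65 228 251 [ 0.554 -0.01   0.   ]
scene jar_berry 0.78 295 266 [ 0.719 -0.22   0.   ]
scene jar_mango 0.93 274 289 [ 0.739 -0.126  0.   ]
scene jar_mango 0.37 165 311 [0.566 0.446 0.   ]
scene mug 0.9 161 312 [0.56  0.478 0.   ]
scene bowl 0.77 245 169 [ 0.386 -0.2    0.   ]
scene server 0.65 293 140 [ 0.439 -0.376  0.   ]
scene tart 0.86 239 312 [0.739 0.036 0.   ]
top cake_red 0.87 261 172 [0.319 0.282 0.   ]
top cake_red 0.63 208 197 [0.475 0.214 0.   ]
top cake_red 0.59 229 135 [0.41  0.394 0.   ]
top mark_center 0.73 186 270 [ 0.544  0.002 -0.   ]
top mast 0.95 200 334 [ 0.509 -0.188  0.   ]
top mast_grip 0.64 192 347 [ 0.515 -0.198  0.135]
top mast_camera 0.83 192 320 [ 0.514 -0.128  0.125]
top cake_nut 0.73 153 199 
[... 317 characters left out ...]
 [0.733 0.04  0.   ]
{'time': 1.3, 'qpos': array([-1.35598935e+00,  3.42003631e-01,  1.52407785e+00, -1.67644715e-05,
        1.27541111e+00, -1.46031678e-01]), 'qvel': array([-0.00095984,  0.00042275, -0.00062233,  0.00021109, -0.00034312,
       -0.00168204]), 'joint_efforts': array([-1.86962519e-03, -4.31145537e+01, -2.44480705e+01,  7.16253323e-02,
        4.85404639e-02, -2.99906651e-05]), 'tool_pos': array([ 0.18536182, -0.49121516,  0.22674637]), 'tool_rot': array([3.14149599e+00, 3.04284253e-05, 3.60843534e-01]), 'contact_force': array([ 0.16220144, -0.3186918 ,  0.4025237 ]), 'torque': array([ 0.04097845, -0.02900039, -0.0295512 ]), 'grip_force': 0.0, 'opening': 0.09200184077342886}
```

View pics/top0.png

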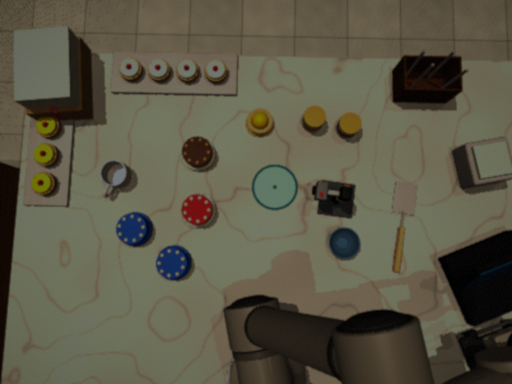

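View pics/scene0.png

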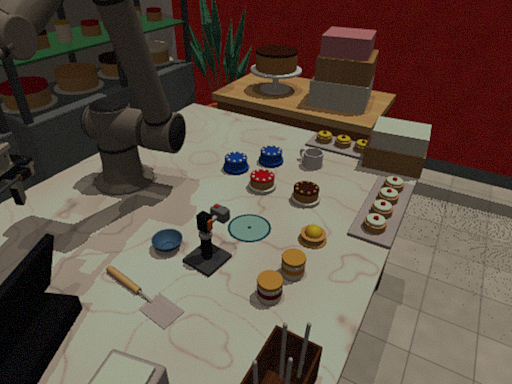

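The top view shows the red cake at (209,197). Its look-alikes are the blue cakes at (229,135) and (261,172) and the chocolate one at (153,199). The mark is at (186,274) and the mast at about (195,335), with the camera pointing left. By the description I choose the red cake at (209,197), and will check it in a close crop.

```bash
python3 - <<'E'
from h import *
for n in('top','scene'):
    a=cv2.imread(f'pics/{n}0.png'); d=np.load(f'{n}0.npy'); p=camera_params(n)
    v,u=np.mgrid[:384,:512]; P=np.stack([(u-p['cx'])/p['fx']*d,(v-p['cy'])/p['fy']*d,d],-1)
    W=(P-np.array(p['t']))@np.array(p['R'])
    hsv=cv2.cvtColor(a,cv2.COLOR_BGR2HSV).astype(int)
    near=lambda x,y,r:np.hypot(W[...,0]-x,W[...,1]-y)<r
    m=near(.475,.214,.07)&((hsv[...,0]<8)|(hsv[...,0]>172))&(hsv[...,1]>130)
    m2=near(.475,.214,.08)&(W[...,2]>.045)
    (c,r)=cv2.minEnclosingCircle(W[m2][:,:2].astype(np.float32))
    print(n,'cake',np.median(W[m],0),W[m].min(0),W[m].max(0),m.sum(),'enc',c,r, W[m2][:,2].max())
    m=near(.548,0,.1)&(hsv[...,0]>75)&(hsv[...,0]<105)&(hsv[...,1]>60)&(W[...,2]<.012)
    c=cv2.minEnclosingCircle(W[m][:,:2].astype(np.float32)); print('mark',c,(W[m].min(0)+W[m].max(0))/2,m.sum())
    M=np.isfinite(W[...,2])&near(.51,-.18,.13)
    plate=M&(W[...,2]>.006)&(W[...,2]<.02)&(hsv[...,2]<60)
    print('plate',cv2.minAreaRect(W[plate][:,:2].astype(np.float32)),plate.sum())
    g=M&(W[...,2]>.09)
    print('upper',cv2.minAreaRect(W[g][:,:2].astype(np.float32)),W[g][:,2].max(),g.sum())
    np.set_printoptions(suppress=True,precision=3)
    t=M&(W[...,2]>.15); print('griptop',W[t].mean(0),t.sum())
    o=M&(hsv[...,0]>5)&(hsv[...,0]<20)&(hsv[...,1]>170)&(W[...,2]>.09); print('orange',W[o].mean(0) if o.any() else 0,o.sum())
a=cv2.imread('pics/top0.png');A=cv2.resize(a[140:240,170:270],None,fx=5,fy=5,interpolation=2)
B=cv2.resize(a[150:250,290:390],None,fx=5,fy=5,interpolation=2)
C=cv2.imread('pics/scene0.png')[190:280,170:270]; 
o=np.hstack([cv2.resize(x,(400,400)) for x in (A,B)]);cv2.imwrite('pics/crop.png',o)
E
```

```text
top cake [0.4687966  0.21036075 0.05164015] [0.42668811 0.16691447 0.00640592] [0.50969375 0.25936763 0.06166467] 642 enc (0.46848222613334656, 0.21001017093658447) 0.043363556265830994 0.06431614737787256
mark ((0.544353723526001, -0.009916161186993122), 0.06661131232976913) [ 5.44555270e-01 -8.77775725e-03  3.30804861e-04] 306
plate ((0.47239550948143005, -0.18932197988033295), (0.10537635535001755, 0.18306557834148407), 89.93628692626953) 812
upper ((0.5159797072410583, -0.15484683215618134), (0.10058481246232986, 0.0503358356654644), 83.6478042602539) 0.16443224886115673 551
griptop [ 0.512 -0.188  0.158] 151
orange [ 0.528 -0.191  0.151] 15
scene cake [0.473 0.207 0.051] [0.431 0.166 0.047] [0.513 0.249 0.056] 199 enc (0.47332245111465454, 0.20797966420650482) 0.044157736003398895 0.05855025964924462
mark ((0.5432273745536804, -0.008318272419273853), 0.06773550063371658) [ 0.544 -0.009 -0.   ] 202
plate ((0.4808872640132904, -0.19178174436092377), (0.10397744923830032, 0.17345209419727325), 87.90734100341797) 765
upper ((0.5189329385757446, -0.15684294700622559), (0.10306097567081451, 0.049214527010917664), 81.53002166748047) 0.16126168005995226 676
griptop [ 0.518 -0.194  0.157] 119
orange [ 0.532 -0.196  0.14 ] 55
```

View pics/crop.png

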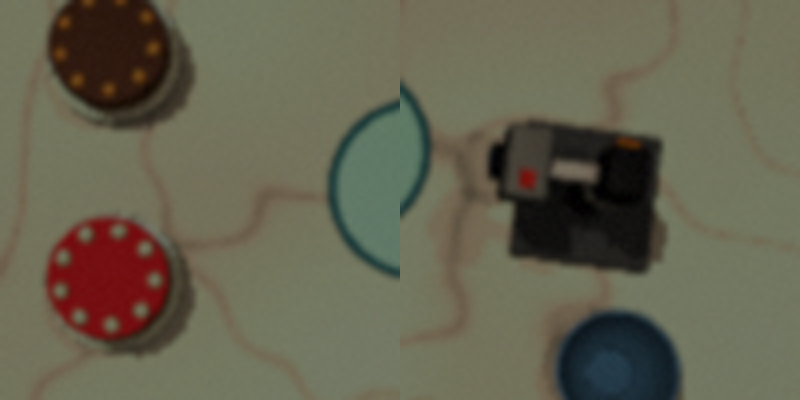

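The crop confirms it: the red top with cream dots is at crop (108,278), the chocolate cake is above it, and the orange button is on the far (+x) side of the mast. Cake is about (0.471,0.209), mark (0.544,-0.009), mast axis (0.515,-0.192) with yaw about 1.44.

```bash
cat >> h.py <<'E'
from scipy.spatial.transform import Rotation as Ro
def go(*T, base=None):
    s=robot.observe(); p=np.array(s['tool_pos']); R=Ro.from_euler('xyz',s['tool_rot'])
    print('at',p.round(4),np.round(s['tool_rot'],4),'open',s['opening'],'grip',s['grip_force'],'t',s['time'],'F',np.round(s['contact_force'],2))
    for t in T:
        q=(R.inv().apply(np.array(t[:3])-p)/.75).round(4)
        rv=((R.inv()*Ro.from_euler('xyz',[np.pi,0,t[3]])).as_rotvec()/(np.pi/4)).round(4)
        print(t,'->',q,rv)
E
python3 -c "
from h import *
go((.42,-.2,.227,.96))"
```

```text
at [ 0.1854 -0.4912  0.2267] [3.1415 0.     0.3608] open 0.09200184077342886 grip 0.0 t 1.3 F [ 0.16 -0.32  0.4 ]
(0.42, -0.2, 0.227, 0.96) -> [ 4.298e-01 -2.528e-01 -4.000e-04] [ 1.000e-04  1.000e-04 -7.629e-01]
```

>>> step_arm(steps=[{"x": 0.43, "y": -0.253, "z": 0, "rz": -0.763, "claw": 1}, {"x": 0.43, "y": -0.253, "z": 0, "rz": -0.763, "claw": 1}, {"x": 0.43, "y": -0.253, "z": 0, "rz": -0.763, "claw": 1}, {"x": 0.43, "y": -0.253, "z": 0, "rz": -0.763, "claw": 1}, {"x": 0.43, "y": -0.253, "z": 0, "rz": -0.763, "claw": 1}, {"x": 0.43, "y": -0.253, "z": 0, "rz": -0.763, "claw": 1}, {"x": 0.43, "y": -0.253, "z": 0, "rz": -0.763, "claw": 1}, {"x": 0.43, "y": -0.253, "z": 0, "rz": -0.763, "claw": 1}, {"x": 0.43, "y": -0.253, "z": 0, "rz": -0.763, "claw": 1}, {"x": 0.43, "y": -0.253, "z": 0, "rz": -0.763, "claw": 1}, {"x": 0.43, "y": -0.253, "z": 0, "rz": -0.763, "claw": 1}, {"x": 0.43, "y": -0.253, "z": 0, "rz": -0.763, "claw": 1}])

```text
$.steps[0]: bad value
```

```bash
python3 -c "
from h import *
go((.471,.209,.2,1.44))"
```

```text
at [ 0.1854 -0.4912  0.2267] [3.1415 0.     0.3608] open 0.09200184077342886 grip 0.0 t 1.3 F [ 0.16 -0.32  0.4 ]
(0.471, 0.209, 0.2, 1.44) -> [ 0.686  -0.739   0.0356] [ 1.000e-04  1.000e-04 -1.374e+00]
```

>>> step_arm(steps=[{"x": 0.43, "y": -0.253, "z": 0.0, "rx": 0.0, "ry": 0.0, "rz": -0.763, "claw": 1.0}, {"x": 0.43, "y": -0.253, "z": 0.0, "rx": 0.0, "ry": 0.0, "rz": -0.763, "claw": 1.0}, {"x": 0.43, "y": -0.253, "z": 0.0, "rx": 0.0, "ry": 0.0, "rz": -0.763, "claw": 1.0}, {"x": 0.43, "y": -0.253, "z": 0.0, "rx": 0.0, "ry": 0.0, "rz": -0.763, "claw": 1.0}, {"x": 0.43, "y": -0.253, "z": 0.0, "rx": 0.0, "ry": 0.0, "rz": -0.763, "claw": 1.0}, {"x": 0.43, "y": -0.253, "z": 0.0, "rx": 0.0, "ry": 0.0, "rz": -0.763, "claw": 1.0}, {"x": 0.43, "y": -0.253, "z": 0.0, "rx": 0.0, "ry": 0.0, "rz": -0.763, "claw": 1.0}, {"x": 0.43, "y": -0.253, "z": 0.0, "rx": 0.0, "ry": 0.0, "rz": -0.763, "claw": 1.0}, {"x": 0.43, "y": -0.253, "z": 0.0, "rx": 0.0, "ry": 0.0, "rz": -0.763, "claw": 1.0}, {"x": 0.43, "y": -0.253, "z": 0.0, "rx": 0.0, "ry": 0.0, "rz": -0.763, "claw": 1.0}, {"x": 0.43, "y": -0.253, "z": 0.0, "rx": 0.0, "ry": 0.0, "rz": -0.763, "claw": 1.0}])

```text
time: 2.22
tool_pos: [0.4211, -0.198, 0.2267]
tool_rot: [3.141, 0.0, 0.965]
contact_force: [-0.7, -0.6, -0.4]
opening: 0.0918
grip_force: 0.0
```

```bash
python3 -c "
from h import *
go((.471,.209,.2,1.44))"
```

```text
at [ 0.4211 -0.198   0.2267] [3.1415e+00 2.0000e-04 9.6500e-01] open 0.09181853286454518 grip 0.0 t 2.2167 F [-0.67 -0.62 -0.35]
(0.471, 0.209, 0.2, 1.44) -> [ 0.484  -0.2543  0.0355] [ 1.000e-04  3.000e-04 -6.048e-01]
```

>>> step_arm(steps=[{"x": 0.484, "y": -0.254, "z": 0.035, "rx": 0.0, "ry": 0.0, "rz": -0.605, "claw": 1.0}, {"x": 0.484, "y": -0.254, "z": 0.035, "rx": 0.0, "ry": 0.0, "rz": -0.605, "claw": 1.0}, {"x": 0.484, "y": -0.254, "z": 0.035, "rx": 0.0, "ry": 0.0, "rz": -0.605, "claw": 1.0}, {"x": 0.484, "y": -0.254, "z": 0.035, "rx": 0.0, "ry": 0.0, "rz": -0.605, "claw": 1.0}, {"x": 0.484, "y": -0.254, "z": 0.035, "rx": 0.0, "ry": 0.0, "rz": -0.605, "claw": 1.0}, {"x": 0.484, "y": -0.254, "z": 0.035, "rx": 0.0, "ry": 0.0, "rz": -0.605, "claw": 1.0}, {"x": 0.484, "y": -0.254, "z": 0.035, "rx": 0.0, "ry": 0.0, "rz": -0.605, "claw": 1.0}, {"x": 0.484, "y": -0.254, "z": 0.035, "rx": 0.0, "ry": 0.0, "rz": -0.605, "claw": 1.0}, {"x": 0.484, "y": -0.254, "z": 0.035, "rx": 0.0, "ry": 0.0, "rz": -0.605, "claw": 1.0}, {"x": 0.484, "y": -0.254, "z": 0.035, "rx": 0.0, "ry": 0.0, "rz": -0.605, "claw": 1.0}, {"x": 0.484, "y": -0.254, "z": 0.035, "rx": 0.0, "ry": 0.0, "rz": -0.605, "claw": 1.0}, {"x": 0.484, "y": -0.254, "z": 0.035, "rx": 0.0, "ry": 0.0, "rz": -0.605, "claw": 1.0}])

```text
time: 3.22
tool_pos: [0.4724, 0.2069, 0.1999]
tool_rot: [-3.141, 0.001, 1.437]
contact_force: [0.2, -0.1, 0.2]
opening: 0.092
grip_force: 0.0
```

```bash
cat >> h.py <<'E'
def wrist_rays():
    s=robot.observe(); a,d=read_camera('wrist'); p=camera_params('wrist')
    v,u=np.mgrid[:384,:512].astype(float); x=(u-p['cx'])/p['fx'];y=(v-p['cy'])/p['fy']
    th=np.hypot(x,y)+1e-9; dirs=np.stack([np.sin(th)*x/th,np.sin(th)*y/th,np.cos(th)],-1)
    H=np.array(p['hand_eye']); R=Ro.from_euler('xyz',s['tool_rot']).as_matrix()
    D=dirs@H[:3,:3].T@R.T; C=R@H[:3,3]+np.array(s['tool_pos'])
    P=dirs/dirs[...,2:]*d[...,None]; W=(P@H[:3,:3].T+H[:3,3])@R.T+np.array(s['tool_pos'])
    return a,d,C,D,W
E
python3 - <<'E'
from h import *
a,d,C,D,W=wrist_rays(); cv2.imwrite('pics/w1.png',a); np.savez('w1',d=d,C=C,D=D,W=W)
hsv=cv2.cvtColor(a,cv2.COLOR_BGR2HSV).astype(int)
m=((hsv[...,0]<8)|(hsv[...,0]>172))&(hsv[...,1]>120)&(np.hypot(W[...,0]-.471,W[...,1]-.209)<.08)
P=C+D*((.052-C[2])/D[...,2])[...,None]
k=cv2.minEnclosingCircle(P[m][:,:2].astype(np.float32)); print('red top ray/plane',k,m.sum(),np.median(W[m],0))
print('C',C); go((.471,.209,.2,1.44))
E
```

```text
red top ray/plane ((0.5089966654777527, 0.13094905018806458), 0.1766374111175537) 4305 [0.46941871 0.21367322 0.05151764]
C [0.48152939 0.27765236 0.35746005]
at [0.4724 0.2058 0.2001] [-3.1411e+00  1.1000e-03  1.4352e+00] open 0.09225199856816803 grip 0.0 t 3.2667 F [ 0.45 -0.75  0.75]
(0.471, 0.209, 0.2, 1.44) -> [ 0.0039 -0.0024  0.0001] [-0.0006  0.0014 -0.0061]
```

View pics/w1.png

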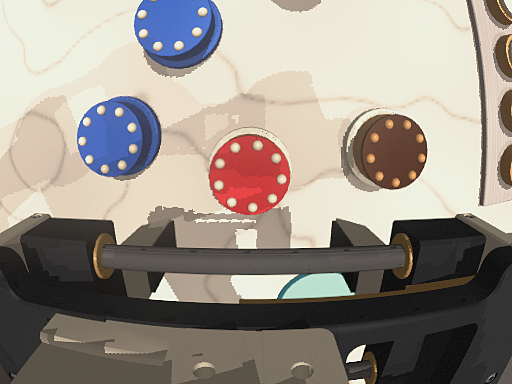

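The wrist view shows the red cake at (175,250), the blue ones at upper left and the nut cake at (150,393). The fingers straddle at about columns 150 and 355. Next, a robust fit of the red top.

```bash
cat >> h.py <<'E'
def redfit(a,C,D,row_lo=110,row_hi=215):
    hsv=cv2.cvtColor(a,cv2.COLOR_BGR2HSV).astype(int)
    m=(((hsv[...,0]<8)|(hsv[...,0]>172))&(hsv[...,1]>120)).astype(np.uint8)
    n,l,st,_=cv2.connectedComponentsWithStats(cv2.morphologyEx(m,cv2.MORPH_OPEN,np.ones((3,3))))
    i=1+st[1:,4].argmax(); v,u=np.nonzero(l==i); Q=C+D[v,u]*((.052-C[2])/D[v,u][:,2])[:,None]
    print('redfit',st[i],cv2.minEnclosingCircle(Q[:,:2].astype(np.float32)),cv2.minAreaRect(Q[:,:2].astype(np.float32)))
E
python3 - <<'E'
from h import *
z=np.load('w1.npz'); a=cv2.imread('pics/w1.png'); W=z['W']
redfit(a,z['C'],z['D'])
m=(np.hypot(W[...,0]-.471,W[...,1]-.21)<.06)&(W[...,2]>.047)&(W[...,2]<.054)
print(cv2.minEnclosingCircle(W[m][:,:2].astype(np.float32)),m.sum())
E
```

```text
redfit [ 209  135   81   80 4278] ((0.4689052700996399, 0.2123088836669922), 0.04323054105043411) ((0.46879634261131287, 0.21198034286499023), (0.08486612886190414, 0.08478279411792755), 37.812381744384766)
((0.46882542967796326, 0.21186895668506622), 0.04354717582464218) 4461
```

```bash
python3 -c "
from h import *
go((.469,.2115,.075,1.44))"
```

```text
at [0.4724 0.2058 0.2001] [-3.1411e+00  1.1000e-03  1.4352e+00] open 0.09225199856816803 grip 0.0 t 3.2667 F [ 0.45 -0.75  0.75]
(0.469, 0.2115, 0.075, 1.44) -> [ 0.007  -0.0054  0.1668] [-0.0006  0.0014 -0.0061]
```

>>> step_arm(steps=[{"x": 0.003, "y": -0.003, "z": 0.05, "rx": 0.0, "ry": 0.0, "rz": 0.0, "claw": 1.0}, {"x": 0.003, "y": -0.003, "z": 0.1, "rx": 0.0, "ry": 0.0, "rz": 0.0, "claw": 1.0}, {"x": 0.003, "y": -0.003, "z": 0.14, "rx": 0.0, "ry": 0.0, "rz": 0.0, "claw": 1.0}, {"x": 0.003, "y": -0.003, "z": 0.166, "rx": 0.0, "ry": 0.0, "rz": 0.0, "claw": 1.0}, {"x": 0.003, "y": -0.003, "z": 0.166, "rx": 0.0, "ry": 0.0, "rz": 0.0, "claw": 1.0}, {"x": 0.003, "y": -0.003, "z": 0.166, "rx": 0.0, "ry": 0.0, "rz": 0.0, "claw": 1.0}])

```text
time: 3.77
tool_pos: [0.4704, 0.2074, 0.0758]
tool_rot: [-3.14, 0.001, 1.433]
contact_force: [0.3, 0.2, 0.4]
opening: 0.0916
grip_force: 0.0
```

```bash
python3 - <<'E'
from h import *
a,d,C,D,W=wrist_rays(); cv2.imwrite('pics/w2.png',a); redfit(a,C,D)
m=(np.hypot(W[...,0]-.471,W[...,1]-.21)<.06)&(W[...,2]>.047)&(W[...,2]<.054)
print(cv2.minEnclosingCircle(W[m][:,:2].astype(np.float32)),m.sum())
go((.469,.2115,.022,1.44))
E
```

```text
redfit [ 186  151  129   98 9201] ((0.4689025282859802, 0.21267814934253693), 0.04291677102446556) ((0.4703094959259033, 0.22235403954982758), (0.06547407060861588, 0.08487939834594727), 82.22162628173828)
((0.46896129846572876, 0.21258001029491425), 0.04341178387403488) 9560
at [0.4713 0.2081 0.077 ] [ 3.1404e+00 -2.0000e-04  1.4331e+00] open 0.09179064676469376 grip 0.0 t 3.8167 F [-0.14 -0.13  0.88]
(0.469, 0.2115, 0.022, 1.44) -> [ 0.0041 -0.0037  0.0733] [ 0.0015 -0.0002 -0.0088]
```

View pics/w2.png

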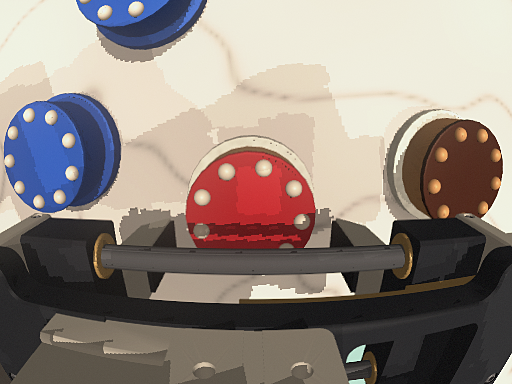

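The fingers straddle the red cake (columns 186–315, with inner finger faces near 170 and 335). The offset is about 2–4 mm, so I correct it and descend.

>>> step_arm(steps=[{"x": 0.0055, "y": -0.003, "z": 0.01, "rx": 0.0, "ry": 0.0, "rz": -0.009, "claw": 1.0}, {"x": 0.0055, "y": -0.003, "z": 0.02, "rx": 0.0, "ry": 0.0, "rz": -0.009, "claw": 1.0}, {"x": 0.0055, "y": -0.003, "z": 0.03, "rx": 0.0, "ry": 0.0, "rz": -0.009, "claw": 1.0}, {"x": 0.0055, "y": -0.003, "z": 0.038, "rx": 0.0, "ry": 0.0, "rz": -0.009, "claw": 1.0}, {"x": 0.0055, "y": -0.003, "z": 0.038, "rx": 0.0, "ry": 0.0, "rz": -0.009, "claw": 1.0}, {"x": 0.0055, "y": -0.003, "z": 0.038, "rx": 0.0, "ry": 0.0, "rz": -0.009, "claw": 1.0}])

```text
time: 4.32
tool_pos: [0.4683, 0.2137, 0.047]
tool_rot: [-3.141, 0.001, 1.442]
contact_force: [0.7, 0.0, -0.7]
opening: 0.092
grip_force: 0.0
```

No contact. Continue down to about 0.022, then close lightly.

>>> step_arm(steps=[{"x": 0.0, "y": 0.0, "z": 0.012, "rx": 0.0, "ry": 0.0, "rz": 0.0, "claw": 1.0}, {"x": 0.0, "y": 0.0, "z": 0.024, "rx": 0.0, "ry": 0.0, "rz": 0.0, "claw": 1.0}, {"x": 0.0, "y": 0.0, "z": 0.033, "rx": 0.0, "ry": 0.0, "rz": 0.0, "claw": 1.0}, {"x": 0.0, "y": 0.0, "z": 0.033, "rx": 0.0, "ry": 0.0, "rz": 0.0, "claw": 1.0}, {"x": 0.0, "y": 0.0, "z": 0.033, "rx": 0.0, "ry": 0.0, "rz": 0.0, "claw": 1.0}])

```text
time: 4.73
tool_pos: [0.4682, 0.2136, 0.022]
tool_rot: [-3.14, 0.001, 1.442]
contact_force: [0.2, 0.5, -0.6]
opening: 0.0919
grip_force: 0.0
```

>>> step_arm(steps=[{"x": 0.0, "y": 0.0, "z": 0.0, "rx": 0.0, "ry": 0.0, "rz": 0.0, "claw": 0.7}, {"x": 0.0, "y": 0.0, "z": 0.0, "rx": 0.0, "ry": 0.0, "rz": 0.0, "claw": 0.7}, {"x": 0.0, "y": 0.0, "z": 0.0, "rx": 0.0, "ry": 0.0, "rz": 0.0, "claw": 0.7}, {"x": 0.0, "y": 0.0, "z": 0.0, "rx": 0.0, "ry": 0.0, "rz": 0.0, "claw": 0.7}, {"x": 0.0, "y": 0.0, "z": 0.0, "rx": 0.0, "ry": 0.0, "rz": 0.0, "claw": 0.7}, {"x": 0.0, "y": 0.0, "z": 0.0, "rx": 0.0, "ry": 0.0, "rz": 0.0, "claw": 0.7}], squeeze=10)

```text
time: 5.23
tool_pos: [0.4687, 0.2137, 0.0228]
tool_rot: [3.141, -0.0, 1.442]
contact_force: [0.4, 0.7, -1.2]
opening: 0.0858
grip_force: 10.0
```

```bash
python3 -c "
from h import *
go((.544,-.009,.023,1.44))"
```

```text
at [0.4687 0.2137 0.0228] [ 3.1413e+00 -1.0000e-04  1.4422e+00] open 0.08575393815092146 grip 9.999971687793732 t 5.2333 F [ 0.45  0.71 -1.23]
(0.544, -0.009, 0.023, 1.44) -> [-2.816e-01  1.376e-01 -2.000e-04] [ 0.0004 -0.0001  0.0028]
```

>>> step_arm(steps=[{"x": -0.025, "y": 0.0125, "z": 0.0, "rx": 0.0, "ry": 0.0, "rz": 0.0, "claw": 0.7}, {"x": -0.05, "y": 0.025, "z": 0.0, "rx": 0.0, "ry": 0.0, "rz": 0.0, "claw": 0.7}, {"x": -0.075, "y": 0.037, "z": 0.0, "rx": 0.0, "ry": 0.0, "rz": 0.0, "claw": 0.7}, {"x": -0.1, "y": 0.049, "z": 0.0, "rx": 0.0, "ry": 0.0, "rz": 0.0, "claw": 0.7}, {"x": -0.125, "y": 0.061, "z": 0.0, "rx": 0.0, "ry": 0.0, "rz": 0.0, "claw": 0.7}, {"x": -0.15, "y": 0.073, "z": 0.0, "rx": 0.0, "ry": 0.0, "rz": 0.0, "claw": 0.7}, {"x": -0.175, "y": 0.085, "z": 0.0, "rx": 0.0, "ry": 0.0, "rz": 0.0, "claw": 0.7}, {"x": -0.2, "y": 0.098, "z": 0.0, "rx": 0.0, "ry": 0.0, "rz": 0.0, "claw": 0.7}, {"x": -0.225, "y": 0.11, "z": 0.0, "rx": 0.0, "ry": 0.0, "rz": 0.0, "claw": 0.7}, {"x": -0.25, "y": 0.122, "z": 0.0, "rx": 0.0, "ry": 0.0, "rz": 0.0, "claw": 0.7}, {"x": -0.27, "y": 0.132, "z": 0.0, "rx": 0.0, "ry": 0.0, "rz": 0.0, "claw": 0.7}, {"x": -0.282, "y": 0.138, "z": 0.0, "rx": 0.0, "ry": 0.0, "rz": 0.0, "claw": 0.7}])

```text
time: 6.23
tool_pos: [0.5446, -0.0109, 0.0228]
tool_rot: [3.141, 0.0, 1.441]
contact_force: [-0.8, 1.5, 0.6]
opening: 0.0856
grip_force: 10.0
```

>>> step_arm(steps=[{"x": 0.0, "y": 0.0, "z": 0.0, "rx": 0.0, "ry": 0.0, "rz": 0.0, "claw": 0.7}, {"x": 0.0, "y": 0.0, "z": 0.0, "rx": 0.0, "ry": 0.0, "rz": 0.0, "claw": 0.7}, {"x": 0.0, "y": 0.0, "z": 0.0, "rx": 0.0, "ry": 0.0, "rz": 0.0, "claw": 0.7}])

```text
time: 6.48
tool_pos: [0.544, -0.0087, 0.0228]
tool_rot: [3.141, 0.0, 1.443]
contact_force: [-1.2, -1.0, 0.4]
opening: 0.0859
grip_force: 10.0
```

```bash
python3 - <<'E'
from h import *
a,d,C,D,W=wrist_rays(); cv2.imwrite('pics/w3.png',a); redfit(a,C,D)
m=(np.hypot(W[...,0]-.544,W[...,1]+.009)<.06)&(W[...,2]>.045)&(W[...,2]<.056)
print(cv2.minEnclosingCircle(W[m][:,:2].astype(np.float32)),m.sum())
go((.544,-.009,.15,1.44))
E
```

```text
redfit [ 169  179  168   70 7405] ((0.5447443723678589, 0.0002734297886490822), 0.04099244996905327) ((0.5467697978019714, 0.016093574464321136), (0.033920831978321075, 0.08190394937992096), 82.70329284667969)
((0.5455450415611267, 0.002846633782610297), 0.05884578824043274) 12810
at [ 0.544  -0.0085  0.0228] [3.1416e+00 1.0000e-04 1.4432e+00] open 0.08572119000958997 grip 9.999935030937195 t 6.5333 F [ 0.23 -1.02 -0.8 ]
(0.544, -0.009, 0.15, 1.44) -> [-6.000e-04  1.000e-04 -1.696e-01] [0.     0.0001 0.004 ]
```

View pics/w3.png

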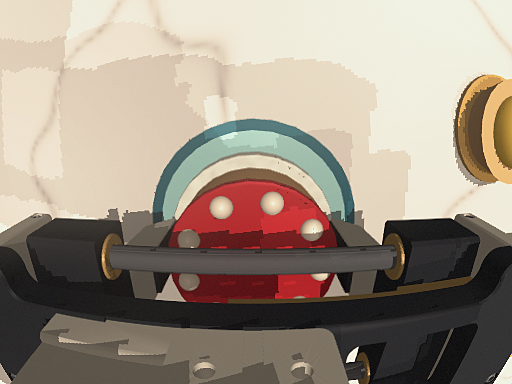

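The cake is gripped at (240,255), centred between the fingers, with the teal ring showing evenly around the white board. Release straight up, then check from the top.

>>> step_arm(steps=[{"x": 0.0, "y": 0.0, "z": 0.0, "rx": 0.0, "ry": 0.0, "rz": 0.0, "claw": 1.0}, {"x": 0.0, "y": 0.0, "z": 0.0, "rx": 0.0, "ry": 0.0, "rz": 0.0, "claw": 1.0}, {"x": 0.0, "y": 0.0, "z": 0.0, "rx": 0.0, "ry": 0.0, "rz": 0.0, "claw": 1.0}, {"x": 0.0, "y": 0.0, "z": -0.02, "rx": 0.0, "ry": 0.0, "rz": 0.0, "claw": 1.0}, {"x": 0.0, "y": 0.0, "z": -0.05, "rx": 0.0, "ry": 0.0, "rz": 0.0, "claw": 1.0}, {"x": 0.0, "y": 0.0, "z": -0.1, "rx": 0.0, "ry": 0.0, "rz": 0.0, "claw": 1.0}, {"x": 0.0, "y": 0.0, "z": -0.15, "rx": 0.0, "ry": 0.0, "rz": 0.0, "claw": 1.0}, {"x": 0.0, "y": 0.0, "z": -0.2, "rx": 0.0, "ry": 0.0, "rz": 0.0, "claw": 1.0}, {"x": 0.0, "y": 0.0, "z": -0.25, "rx": 0.0, "ry": 0.0, "rz": 0.0, "claw": 1.0}, {"x": 0.0, "y": 0.0, "z": -0.27, "rx": 0.0, "ry": 0.0, "rz": 0.0, "claw": 1.0}, {"x": 0.0, "y": 0.0, "z": -0.27, "rx": 0.0, "ry": 0.0, "rz": 0.0, "claw": 1.0}])

```text
time: 7.45
tool_pos: [0.5461, -0.0092, 0.2299]
tool_rot: [3.133, 0.0, 1.443]
contact_force: [0.6, 1.0, -0.2]
opening: 0.0916
grip_force: 0.0
```

```bash
python3 - <<'E'
from h import *
a,d,C,D,W=wrist_rays(); redfit(a,C,D); cv2.imwrite('pics/w4.png',a)
hsv=cv2.cvtColor(a,cv2.COLOR_BGR2HSV).astype(int)
m=(np.hypot(W[...,0]-.544,W[...,1]+.009)<.1)&(W[...,2]<.01)&(hsv[...,0]>75)&(hsv[...,0]<105)&(hsv[...,1]>50)
Q=C+D*((0-C[2])/D[...,2])[...,None]
print('mark',cv2.minEnclosingCircle(Q[m][:,:2].astype(np.float32)),m.sum())
go((.515,-.192,.23,1.44))
E
```

```text
redfit [ 213  139   74   72 3529] ((0.5433268547058105, -0.009806777350604534), 0.04326557740569115) ((0.5436757206916809, -0.009918700903654099), (0.08419186621904373, 0.08491749316453934), 82.57171630859375)
mark ((0.543995201587677, -0.008705390617251396), 0.06770037859678268) 1298
at [ 0.5449 -0.0091  0.2271] [3.1373e+00 1.0000e-04 1.4427e+00] open 0.0918836971383077 grip 0.0 t 7.5 F [ 0.12 -0.24  0.16]
(0.515, -0.192, 0.23, 1.44) -> [-0.247  -0.0084 -0.0038] [0.0055 0.0002 0.0035]
```

The cake is within about 1 mm of the mark. Now go above the mast.

>>> step_arm(steps=[{"x": -0.04, "y": 0.0, "z": -0.02, "rx": 0.0, "ry": 0.0, "rz": 0.0, "claw": 1.0}, {"x": -0.09, "y": -0.003, "z": -0.04, "rx": 0.0, "ry": 0.0, "rz": 0.0, "claw": 1.0}, {"x": -0.14, "y": -0.005, "z": -0.05, "rx": 0.0, "ry": 0.0, "rz": 0.0, "claw": 1.0}, {"x": -0.19, "y": -0.007, "z": -0.05, "rx": 0.0, "ry": 0.0, "rz": 0.0, "claw": 1.0}, {"x": -0.23, "y": -0.008, "z": -0.05, "rx": 0.0, "ry": 0.0, "rz": 0.0, "claw": 1.0}, {"x": -0.247, "y": -0.008, "z": -0.05, "rx": 0.0, "ry": 0.0, "rz": 0.0, "claw": 1.0}, {"x": -0.247, "y": -0.008, "z": -0.05, "rx": 0.0, "ry": 0.0, "rz": 0.0, "claw": 1.0}, {"x": -0.247, "y": -0.008, "z": -0.05, "rx": 0.0, "ry": 0.0, "rz": 0.0, "claw": 1.0}])

```text
time: 8.17
tool_pos: [0.514, -0.1918, 0.2612]
tool_rot: [-3.139, -0.002, 1.441]
contact_force: [0.9, 0.4, 0.4]
opening: 0.092
grip_force: 0.0
```

```bash
python3 - <<'E'
from h import *
a,d,C,D,W=wrist_rays(); cv2.imwrite('pics/w5.png',a)
np.set_printoptions(suppress=True,precision=4)
hsv=cv2.cvtColor(a,cv2.COLOR_BGR2HSV).astype(int)
N=np.hypot(W[...,0]-.515,W[...,1]+.18)<.11
g=N&(W[...,2]>.152)&(W[...,2]<.17); print('griptop',g.sum(),cv2.minAreaRect(W[g][:,:2].astype(np.float32)),np.median(W[g],0))
c=N&(W[...,2]>.135)&(W[...,2]<.148); print('cam',c.sum(),cv2.minAreaRect(W[c][:,:2].astype(np.float32)))
o=N&(hsv[...,0]>5)&(hsv[...,0]<22)&(hsv[...,1]>150)&(W[...,2]>.09);print('orange',o.sum(),np.median(W[o],0) if o.any() else 0)
p=N&(W[...,2]>.004)&(W[...,2]<.02)&(hsv[...,2]<70);print('plate',p.sum(),cv2.minAreaRect(W[p][:,:2].astype(np.float32)))
for q,z in(('mast_grip',.135),('mast_camera',.125),('mast',0)):
  for r in nets.landmark_of('wrist',q)[:2]:
    i,j=map(int,r['pixel']); print(q,r['conf'],i,j,C+D[i,j]*(z-C[2])/D[i,j,2])
go((.515,-.192,.2,1.44))
E
```

```text
griptop 1088 ((0.512255847454071, -0.18848535418510437), (0.02808619663119316, 0.033693209290504456), 84.53079986572266) [ 0.5125 -0.1872  0.1591]
cam 1807 ((0.5166435837745667, -0.15126755833625793), (0.09103630483150482, 0.04980417340993881), 82.37528991699219)
orange 602 [ 0.5519 -0.1747  0.3521]
plate 515 ((0.49364984035491943, -0.18640439212322235), (0.09759361296892166, 0.05815749615430832), 84.70003509521484)
mast_grip 0.59 179 254 [ 0.5156 -0.1852  0.135 ]
mast_camera 0.56 118 247 [ 0.5164 -0.1257  0.125 ]
mast 0.77 160 254 [ 0.5156 -0.188   0.    ]
at [ 0.5147 -0.1907  0.2624] [-3.1411 -0.0005  1.4443] open 0.09181469021850948 grip 0.0 t 8.3667 F [0.3  0.58 0.01]
(0.515, -0.192, 0.2, 1.44) -> [-0.0017  0.0006  0.0832] [-0.0006 -0.0006  0.0054]
```

View pics/w5.png

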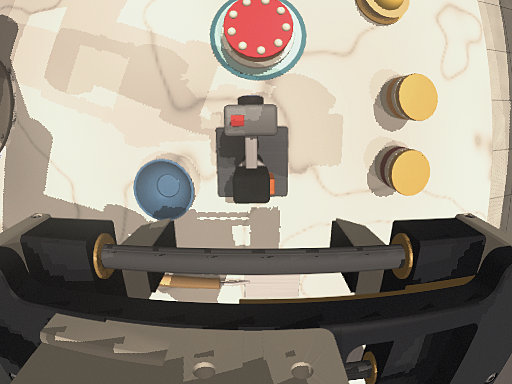

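The grip top is at (183,251), button on its right at (186,272), camera at (118,248) and the cake on the mark. The rectangle fit gives the grip centre at (0.5125,-0.1885) and yaw about 1.455.

```bash
python3 -c "
from h import *
go((.513,-.1885,.116,1.455))"
```

```text
at [ 0.5147 -0.1907  0.2624] [-3.1411e+00 -5.0000e-04  1.4443e+00] open 0.09181469021850948 grip 0.0 t 8.3667 F [0.3  0.58 0.01]
(0.513, -0.1885, 0.116, 1.455) -> [ 0.0025 -0.0026  0.1952] [-0.0006 -0.0006 -0.0137]
```

>>> step_arm(steps=[{"x": 0.003, "y": -0.0025, "z": 0.0, "rx": 0.0, "ry": 0.0, "rz": -0.014, "claw": 1.0}, {"x": 0.003, "y": -0.0025, "z": 0.04, "rx": 0.0, "ry": 0.0, "rz": -0.014, "claw": 1.0}, {"x": 0.003, "y": -0.0025, "z": 0.08, "rx": 0.0, "ry": 0.0, "rz": -0.014, "claw": 1.0}, {"x": 0.003, "y": -0.0025, "z": 0.115, "rx": 0.0, "ry": 0.0, "rz": -0.014, "claw": 1.0}, {"x": 0.003, "y": -0.0025, "z": 0.145, "rx": 0.0, "ry": 0.0, "rz": -0.014, "claw": 1.0}, {"x": 0.003, "y": -0.0025, "z": 0.17, "rx": 0.0, "ry": 0.0, "rz": -0.014, "claw": 1.0}, {"x": 0.003, "y": -0.0025, "z": 0.188, "rx": 0.0, "ry": 0.0, "rz": -0.014, "claw": 1.0}, {"x": 0.003, "y": -0.0025, "z": 0.195, "rx": 0.0, "ry": 0.0, "rz": -0.014, "claw": 1.0}, {"x": 0.003, "y": -0.0025, "z": 0.195, "rx": 0.0, "ry": 0.0, "rz": -0.014, "claw": 1.0}, {"x": 0.003, "y": -0.0025, "z": 0.195, "rx": 0.0, "ry": 0.0, "rz": -0.014, "claw": 1.0}])

```text
time: 9.2
tool_pos: [0.5133, -0.1895, 0.1171]
tool_rot: [3.141, 0.0, 1.454]
contact_force: [0.9, -0.5, 0.7]
opening: 0.092
grip_force: 0.0
```

```bash
python3 -c "
from h import *
go((.513,-.1885,.116,1.455))"
```

```text
at [ 0.5133 -0.1895  0.1171] [3.1409e+00 3.0000e-04 1.4542e+00] open 0.09198727227801577 grip 0.0 t 9.2 F [ 0.92 -0.47  0.74]
(0.513, -0.1885, 0.116, 1.455) -> [ 0.0013 -0.0006  0.0014] [ 0.0009  0.0004 -0.0011]
```

Now squeeze at 40 N.

>>> step_arm(steps=[{"x": 0.001, "y": 0.0, "z": 0.001, "rx": 0.0, "ry": 0.0, "rz": 0.0, "claw": 0.0}, {"x": 0.001, "y": 0.0, "z": 0.001, "rx": 0.0, "ry": 0.0, "rz": 0.0, "claw": -0.6}, {"x": 0.001, "y": 0.0, "z": 0.001, "rx": 0.0, "ry": 0.0, "rz": 0.0, "claw": -0.6}, {"x": 0.001, "y": 0.0, "z": 0.001, "rx": 0.0, "ry": 0.0, "rz": 0.0, "claw": -0.6}, {"x": 0.001, "y": 0.0, "z": 0.001, "rx": 0.0, "ry": 0.0, "rz": 0.0, "claw": -0.6}, {"x": 0.001, "y": 0.0, "z": 0.001, "rx": 0.0, "ry": 0.0, "rz": 0.0, "claw": -0.6}, {"x": 0.001, "y": 0.0, "z": 0.001, "rx": 0.0, "ry": 0.0, "rz": 0.0, "claw": -0.6}, {"x": 0.001, "y": 0.0, "z": 0.001, "rx": 0.0, "ry": 0.0, "rz": 0.0, "claw": -0.6}, {"x": 0.001, "y": 0.0, "z": 0.001, "rx": 0.0, "ry": 0.0, "rz": 0.0, "claw": -0.6}, {"x": 0.001, "y": 0.0, "z": 0.001, "rx": 0.0, "ry": 0.0, "rz": 0.0, "claw": -0.6}, {"x": 0.001, "y": 0.0, "z": 0.001, "rx": 0.0, "ry": 0.0, "rz": 0.0, "claw": -0.6}, {"x": 0.001, "y": 0.0, "z": 0.001, "rx": 0.0, "ry": 0.0, "rz": 0.0, "claw": -0.6}], squeeze=40)

```text
time: 10.2
tool_pos: [0.513, -0.1891, 0.1158]
tool_rot: [3.141, 0.0, 1.453]
contact_force: [-0.0, -0.8, 0.3]
opening: 0.0342
grip_force: 40.0
```

The opening is 34 mm, so the button is in. Pull up slowly.

>>> step_arm(steps=[{"x": 0.0, "y": 0.0, "z": -0.007, "rx": 0.0, "ry": 0.0, "rz": 0.0, "claw": -0.6}, {"x": 0.0, "y": 0.0, "z": -0.014, "rx": 0.0, "ry": 0.0, "rz": 0.0, "claw": -0.6}, {"x": 0.0, "y": 0.0, "z": -0.021, "rx": 0.0, "ry": 0.0, "rz": 0.0, "claw": -0.6}, {"x": 0.0, "y": 0.0, "z": -0.028, "rx": 0.0, "ry": 0.0, "rz": 0.0, "claw": -0.6}, {"x": 0.0, "y": 0.0, "z": -0.035, "rx": 0.0, "ry": 0.0, "rz": 0.0, "claw": -0.6}, {"x": 0.0, "y": 0.0, "z": -0.042, "rx": 0.0, "ry": 0.0, "rz": 0.0, "claw": -0.6}, {"x": 0.0, "y": 0.0, "z": -0.049, "rx": 0.0, "ry": 0.0, "rz": 0.0, "claw": -0.6}, {"x": 0.0, "y": 0.0, "z": -0.055, "rx": 0.0, "ry": 0.0, "rz": 0.0, "claw": -0.6}, {"x": 0.0, "y": 0.0, "z": -0.055, "rx": 0.0, "ry": 0.0, "rz": 0.0, "claw": -0.6}])

```text
time: 10.95
tool_pos: [0.513, -0.189, 0.1579]
tool_rot: [3.141, 0.0, 1.453]
contact_force: [0.9, -1.0, -4.8]
opening: 0.0349
grip_force: 40.0
```

>>> step_arm(steps=[{"x": 0.0, "y": 0.0, "z": -0.007, "rx": 0.0, "ry": 0.0, "rz": 0.0, "claw": -0.6}, {"x": 0.0, "y": 0.0, "z": -0.014, "rx": 0.0, "ry": 0.0, "rz": 0.0, "claw": -0.6}, {"x": 0.0, "y": 0.0, "z": -0.021, "rx": 0.0, "ry": 0.0, "rz": 0.0, "claw": -0.6}, {"x": 0.0, "y": 0.0, "z": -0.028, "rx": 0.0, "ry": 0.0, "rz": 0.0, "claw": -0.6}, {"x": 0.0, "y": 0.0, "z": -0.035, "rx": 0.0, "ry": 0.0, "rz": 0.0, "claw": -0.6}, {"x": 0.0, "y": 0.0, "z": -0.042, "rx": 0.0, "ry": 0.0, "rz": 0.0, "claw": -0.6}, {"x": 0.0, "y": 0.0, "z": -0.049, "rx": 0.0, "ry": 0.0, "rz": 0.0, "claw": -0.6}, {"x": 0.0, "y": 0.0, "z": -0.056, "rx": 0.0, "ry": 0.0, "rz": 0.0, "claw": -0.6}, {"x": 0.0, "y": 0.0, "z": -0.063, "rx": 0.0, "ry": 0.0, "rz": 0.0, "claw": -0.6}, {"x": 0.0, "y": 0.0, "z": -0.07, "rx": 0.0, "ry": 0.0, "rz": 0.0, "claw": -0.6}, {"x": 0.0, "y": 0.0, "z": -0.072, "rx": 0.0, "ry": 0.0, "rz": 0.0, "claw": -0.6}, {"x": 0.0, "y": 0.0, "z": -0.072, "rx": 0.0, "ry": 0.0, "rz": 0.0, "claw": -0.6}])

```text
time: 11.95
tool_pos: [0.5129, -0.189, 0.2115]
tool_rot: [3.141, 0.0, 1.453]
contact_force: [3.0, -1.6, -10.2]
opening: 0.0348
grip_force: 40.0
```

>>> step_arm(steps=[{"x": 0.0, "y": 0.0, "z": -0.003, "rx": 0.0, "ry": 0.0, "rz": 0.0, "claw": -0.6}, {"x": 0.0, "y": 0.0, "z": -0.0055, "rx": 0.0, "ry": 0.0, "rz": 0.0, "claw": -0.6}, {"x": 0.0, "y": 0.0, "z": -0.0055, "rx": 0.0, "ry": 0.0, "rz": 0.0, "claw": -0.6}, {"x": 0.0, "y": 0.0, "z": -0.0055, "rx": 0.0, "ry": 0.0, "rz": 0.0, "claw": -0.6}])

```text
time: 12.28
tool_pos: [0.5129, -0.189, 0.2151]
tool_rot: [-3.141, 0.0, 1.453]
contact_force: [2.2, -1.4, -10.7]
opening: 0.0345
grip_force: 40.0
```

>>> step_arm(steps=[{"x": 0.0, "y": 0.0, "z": -0.0012, "rx": 0.0, "ry": 0.0, "rz": 0.0, "claw": -0.6}, {"x": 0.0, "y": 0.0, "z": -0.0012, "rx": 0.0, "ry": 0.0, "rz": 0.0, "claw": -0.6}, {"x": 0.0, "y": 0.0, "z": -0.0012, "rx": 0.0, "ry": 0.0, "rz": 0.0, "claw": -0.6}])

```text
time: 12.53
tool_pos: [0.5129, -0.189, 0.2159]
tool_rot: [-3.141, 0.0, 1.453]
contact_force: [2.5, -2.2, -12.0]
opening: 0.0345
grip_force: 40.0
```

```bash
python3 - <<'E'
from h import *
go()
for n in('scene','top'):
    a,d=read_camera(n); p=camera_params(n)
    v,u=np.mgrid[:384,:512]; P=np.stack([(u-p['cx'])/p['fx']*d,(v-p['cy'])/p['fy']*d,d],-1); W=(P-np.array(p['t']))@np.array(p['R'])
    hsv=cv2.cvtColor(a,cv2.COLOR_BGR2HSV).astype(int)
    m=(np.hypot(W[...,0]-.544,W[...,1]+.009)<.07)&((hsv[...,0]<8)|(hsv[...,0]>172))&(hsv[...,1]>130)&(W[...,2]<.07)
    print(n,'cake',np.median(W[m],0),m.sum())
E
```

```text
at [ 0.5129 -0.189   0.2159] [-3.1414  0.      1.4533] open 0.034526250814438386 grip 39.99865651130676 t 12.5333 F [  2.48  -2.22 -12.01]
scene cake [ 0.5470621 -0.0155948  0.0514103] 323
top cake [ 0.54232972 -0.01158667  0.05177638] 633
```

>>> step_arm(steps=[{"x": 0.0, "y": 0.0, "z": -0.0013, "rx": 0.0, "ry": 0.0, "rz": 0.0, "claw": -0.6}, {"x": 0.0, "y": 0.0, "z": -0.0013, "rx": 0.0, "ry": 0.0, "rz": 0.0, "claw": -0.6}, {"x": 0.0, "y": 0.0, "z": -0.0013, "rx": 0.0, "ry": 0.0, "rz": 0.0, "claw": -0.6}, {"x": 0.0, "y": 0.0, "z": -0.0013, "rx": 0.0, "ry": 0.0, "rz": 0.0, "claw": -0.6}])

```text
time: 12.97
tool_pos: [0.5128, -0.1889, 0.216]
tool_rot: [-3.14, -0.0, 1.453]
contact_force: [4.5, -3.4, -20.4]
opening: 0.0349
grip_force: 40.0
```

The force jumped to 20 N with no further rise, so the second stop is reached. Handing in.

```bash
python3 -c "
from h import *
go(); print(robot.hand_in())"
```

```text
at [ 0.5128 -0.1889  0.216 ] [-3.1404e+00 -4.0000e-04  1.4533e+00] open 0.034852628020184045 grip 39.99771058559418 t 12.9667 F [  4.5   -3.37 -20.45]
the job is handed in; nothing more can be done
None
```

The job is handed in, though no verdict came back: the red cake sits within about 1 mm of the mark's centre by the wrist camera (3–7 mm by the rougher top and scene cameras, limit 18 mm), and the mast is held at its second stop with the grip pinched to 35 mm at 40 N, which is the button-in width.

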